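# Post the union nut through the collecting box's spring flap

### The job

Put the tall hexagonal union nut away in the grey covered collecting box: set it down upright in the middle of the spring flap in the box's lid and let go of it, then press it down through the flap so that it drops inside, and let the flap swing shut behind it.

Things in the scene. Friction and masses are not known exactly. Their poses are not given: they have to be found in the camera images.
- nut: The wanted nut: solid steel hexagon 36 mm across flats, 42 over corners, 35 high, 0.2 to 0.3 kg, upright on the table, dark 16 mm bore mark on top. Origin: centre of its underside, z up; flats face its +x, -x and every 60 degrees on. Not wanted, near it, also steel: a round sleeve and a square block about as tall, and a flat hexagonal nut, wider (46 mm) and only 14 mm high.
- box: The fixed grey sheet-metal collecting box, 220 mm along its x, 190 along y, 150 high; its +x wall is clear plastic. Origin: centre of its underside on the table, z up. Its lid has one opening, 84 mm (x) by 100 (y), filled by the flap, with its centre 20 mm from the box's middle towards -x. The inner floor is 8 mm above the table, the walls 5 mm thick.
- port (a point): Middle of the upper face of the shut flap, a plain steel plate in the box's lid, 6 mm below the lid's top and 144 mm above the table. Axes as the box's: z up, x from the hinge edge (42 mm towards -x, marked by a dark hinge bar) to the free edge. This point stays put when the flap moves.
- flap (a joint): Flap angle in rad: 0 shut and level, growing as its free edge swings down into the box, at most 1.4. The spring bears the nut's weight; pressing in the middle takes 6 to 10 N. Press the nut's top straight down until the fingertips are 45 mm below the shut flap's level and wait 0.5 s: the nut tips off the free edge into the box. Released, the flap shuts itself within 0.5 s.

How it is judged:
By the outcome, as a careful person would: the job done as asked, in the order asked, and still so for the second after the job is handed in, with the robot touching nothing.
It also fails if it takes over 48 s, if anything falls off the work surface, if the arm or the gripper's body presses on something with over 40 N, if the wrist force passes 120 N, or if a joint passes its speed limit or range.

### The arm

A 6-joint arm with a two-finger parallel gripper is mounted at the origin on the work surface. World frame = base frame: x ahead of the robot, y to its left, z up, the work surface at z = 0. Lengths are in m, angles in rad, forces in N, time in s.
With the tool pointing down it reaches from about 0.275 to 0.825 m from the base axis. Payload 4.9 kg.
Tool frame: the origin (TCP) lies at the very end of the fingers, on their centre line; the grasp point (between the pads) lies 19 mm behind it; z points along the fingers, y is the line along which they close (so a half turn about z gives the same grasp; the last joint's range is limited). The gripper opens to 85 mm and grips with 20 to 120 N. Pads are 22 mm wide; open, the fingers measure 114 mm over their backs; the gripper's body (76 mm by 85 mm) begins 54 mm behind the grasp point. The pads swing forward as they close: fully open they stand 13 mm farther back than shut.
Start: joints at [0.997, 0.326, -0.193, 1.052, 0, 1.437], TCP at [0.234, 0.498, 0.231] pointing down, gripper open.
Joint ranges: [-2.65, 2.65], [-0.97, 1.79], [-1.3, 1.35], [-1.93, 2.1], [-1.47, 1.37], [-3.14, 3.14]. Speed limits (rad/s): [2.57, 2.57, 3.14, 3.14, 3.14, 3.14].

### API

Orientations are given as a unit quaternion [w, x, y, z].
In Python, from bench import ctrl gives the robot as it stands. The module is installed in compiled form; this text tells all that it offers.
- The arm moves only by the tool jog_arm, never from a script. Its argument "steps" is a list of rows, each a list of 6 numbers: the shift along the tool's x, y, z in cm, then the turn, a rotation vector about the tool's x, y, z in degrees. In form: [[dx, dy, dz, wx, wy, wz], ...]. A call has 1 to 20 rows; each row is the pose to reach, as a shift and turn from the pose commanded when the call began, along the tool's axes at that moment; what a row does not reach only later rows make up. A row lasts 1/8 s, in which the tool goes at most 62.5 mm and 10.7 degrees, less where a joint would pass 70% of its speed; a pose out of reach is approached as far as the arm can. A call with a gripper value outside its range is refused whole. "jaw" is the closure, from 0 (fully open) to 1 (shut), set as the call begins (left out, the last holds). The fingers move at their own pace and stop on an object; "force" is the grip in N (left out, the last holds). Time passes only in rows, so rows that repeat a pose let the fingers close. It gives the time, the measured TCP pose, the force, the opening and the grip force at its end, in the units of the state.
- ctrl.sense(): the state, without advancing time (a new reading comes with each control period).
- ctrl.snapshot(name): name is "scene" or "top" or "wrist"; returns a dict with "img" (384x512x3 uint8, blue, green, red), "intrinsics" (3x3 intrinsics, pixels), "cam_to_world" (4x4, takes a point from camera to world coordinates). Camera axes: x right, y down, z forward; pixel columns grow to the right and rows downward; lengths in m; the calibration is good to about 2 mm. A picture is of the moment at which its call begins. There is no depth.
- ctrl.finish_job(): hands the job in; it is judged then, once.
The state is a dict: "time": time; "joint_pos": joint angles; "qvel": joint speeds; "effort": joint torques, N m; "tcp_pos": TCP position; "orientation": TCP orientation; "force": force on the tool from outside, world axes, zero at the start; "wrist_torque": the same for the moment, N m; "grip_width": opening from 0.0 (shut) to 1.0 (fully open); "gripper_force": force on a finger pad.
Only numpy, scipy, OpenCV 4.12 (cv2) and the standard library are available. Lean on these libraries where they do the work, as an engineer would, in place of code of your own. Each camera call takes 0.05 s, during which the arm holds its last target. There are 200 camera calls.

## Working session

There is one attempt and no reset: what is moved stays moved. The work goes in short steps, Python scripts to look and compute and a tool call to move; the robot and the scene stay as the last step left them, time stands still between calls to the robot, and variables do not carry over. Pictures are saved under pics/ and viewed, at most 10 in all, crops included, and the job is handed in when it is done.

Besides the shell and the picture viewer there is one more tool, called after "Call:" as a command line: name --pt "numbers of a row" for each row, then --argument value for the rest. jog_arm: Moves the arm, as the interface text tells. Its arguments: {"type":"object","properties":{"steps":{"type":"array","items":{"type":"array","items":{"type":"number"}}},"jaw":{"type":"number"},"force":{"type":"number"}},"required":["steps"]}

```bash
mkdir -p pics; cat > h.py <<'E'
import numpy as np, cv2
from bench import ctrl
def ray(s,u,v,z):
    K=np.array(s["intrinsics"]);T=np.array(s["cam_to_world"])
    d=T[:3,:3]@np.linalg.solve(K,[u,v,1.]);o=T[:3,3]
    return o+d*(z-o[2])/d[2]
def proj(s,p):
    K=np.array(s["intrinsics"]);T=np.array(s["cam_to_world"])
    q=K@(T[:3,:3].T@(np.array(p)-T[:3,3]));return q[:2]/q[2]
E
python3 - <<'E'
from h import *
import pickle
for n in("scene","top"):
    s=ctrl.snapshot(n);pickle.dump(s,open(n+".pkl","wb"))
    cv2.imwrite(f"pics/{n}.png",cv2.resize(s["img"],(800,600),interpolation=cv2.INTER_CUBIC))
    print(n,np.round(s["cam_to_world"],3).tolist())
st=ctrl.sense();print(st)
E
```

```text
scene [[-0.956, -0.279, 0.087, 0.474], [-0.292, 0.918, -0.268, 0.185], [-0.005, -0.282, -0.959, 0.757], [0.0, 0.0, 0.0, 1.0]]
top [[0.018, -0.989, 0.145, 0.376], [-1.0, -0.019, -0.007, -0.01], [0.01, -0.145, -0.989, 1.006], [0.0, 0.0, 0.0, 1.0]]
{'time': 0.1, 'joint_pos': array([ 9.96794081e-01,  3.26898230e-01, -1.93504040e-01,  1.05200657e+00,
        4.70827414e-05,  1.43661660e+00]), 'qvel': array([ 0.0010691 , -0.00160386,  0.00454977,  0.00040126, -0.00075523,
       -0.00088175]), 'effort': array([ 1.14621784e-03, -4.44237721e+01,  2.63039249e+01,  7.81882962e-03,
       -8.68677239e-05, -1.16823065e-05]), 'tcp_pos': array([0.2338518 , 0.4972175 , 0.23055699]), 'orientation': array([-3.01640398e-04,  2.18142970e-01,  9.75916489e-01, -7.48074837e-04]), 'force': array([-0.59778401, -0.18424196, -0.29054925]), 'wrist_torque': array([-0.0304791 , -0.04122394, -0.0058281 ]), 'gripper_force': 0.0, 'grip_width': 0.9993881471626577}
```

View pics/top.png

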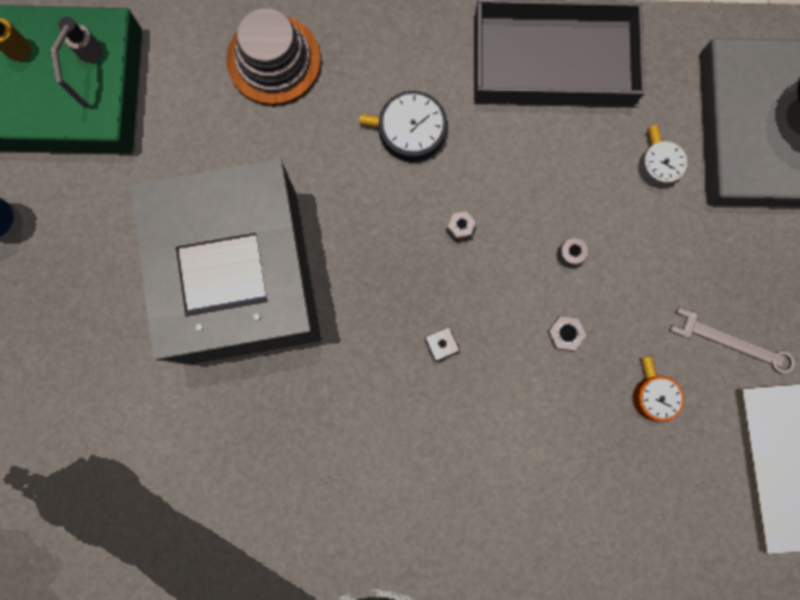

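View pics/scene.png

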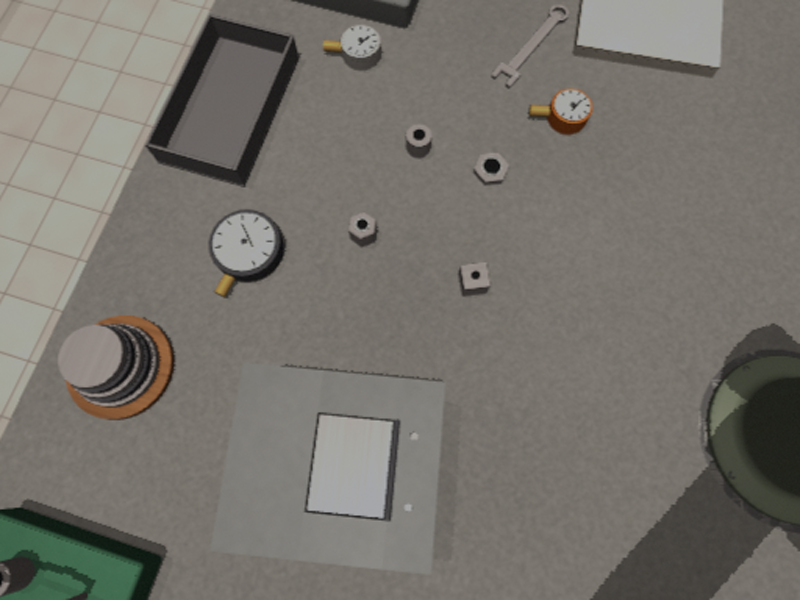

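The top view shows the tall nut at (461,225) and the scene view at (362,225). The flap is centred at about (222,272) in the top view. Its dark hinge bar is on the near edge (225,305), so box +x points away from the robot. The decoys are the block at (442,345), the sleeve at (574,251) and the flat nut at (567,333).

```bash
python3 - <<'E'
from h import *
import pickle
f=512/800
for n,nut,fl in(("top",(461,225),(222,272)),("scene",(362,225),(350,465))):
    s=pickle.load(open(n+".pkl","rb"));g=cv2.cvtColor(s["img"],cv2.COLOR_BGR2GRAY)
    for nm,c,z,w in(("nut",nut,.035,14),("flap",fl,.144,50)):
        cx,cy=int(c[0]*f),int(c[1]*f);x0,y0=cx-w,cy-w
        p=g[max(y0,0):cy+w,x0:cx+w]
        t,m=cv2.threshold(p,0,255,cv2.THRESH_OTSU)
        if nm=="flap": m=(p>165).astype(np.uint8)*255
        cs,_=cv2.findContours(m,cv2.RETR_EXTERNAL,cv2.CHAIN_APPROX_NONE)
        k=max(cs,key=cv2.contourArea)[:,0].astype(float)+[x0,max(y0,0)]
        W=np.array([ray(s,u,v,z)[:2] for u,v in k])
        (c0,sz,a)=cv2.minAreaRect((W*1000).astype(np.float32))
        print(n,nm,t,"rect mm",np.round(c0,1),np.round(sz,1),round(a,1))
        if nm=="nut":
            ap=cv2.minEnclosingCircle((W*1000).astype(np.float32));print("circ",ap)
            # bore
            _,dm=cv2.threshold(p,60,255,cv2.THRESH_BINARY_INV)
            M=cv2.moments(dm[5:-5,5:-5]);
            if M["m00"]: 
                u,v=M["m10"]/M["m00"]+x0+5,M["m01"]/M["m00"]+y0+5
                print("bore",u,v,ray(s,u,v,z))
st=ctrl.sense()
from scipy.spatial.transform import Rotation as R
print(R.from_quat(np.roll(st["orientation"],-1)).as_matrix().round(4))
s=pickle.load(open("top.pkl","rb"));cx,cy=int(461*f),int(225*f)
a=cv2.resize(s["img"][cy-18:cy+18,cx-18:cx+18],(400,400),interpolation=cv2.INTER_NEAREST)
s=pickle.load(open("scene.pkl","rb"));cx,cy=int(362*f),int(225*f)
b=cv2.resize(s["img"][cy-18:cy+18,cx-18:cx+18],(400,400),interpolation=cv2.INTER_NEAREST)
cv2.imwrite("pics/nutcrop.png",np.hstack([a,b]))
E
```

```text
top nut 94.0 rect mm [ 616.1 -108.2] [61.5 59.7] 0.5
circ ((616.0849609375, -108.17626953125), 42.857017517089844)
bore 293.6 147.24 [ 0.60748102 -0.10609558  0.035     ]
top flap 100.0 rect mm [523.2 197.2] [75.8 95.4] 11.4
scene nut 85.0 rect mm [ 620.9 -109.7] [59.2 64.2] 17.4
circ ((620.8563232421875, -109.74600219726562), 43.66176223754883)
bore 231.88 146.9 [ 0.61508935 -0.1027674   0.035     ]
scene flap 144.0 rect mm [524.1 196.2] [75.4 93.8] 11.4
[[-9.048e-01  4.258e-01 -9.000e-04]
 [ 4.258e-01  9.048e-01 -1.300e-03]
 [ 3.000e-04 -1.600e-03 -1.000e+00]]
```

View pics/nutcrop.png

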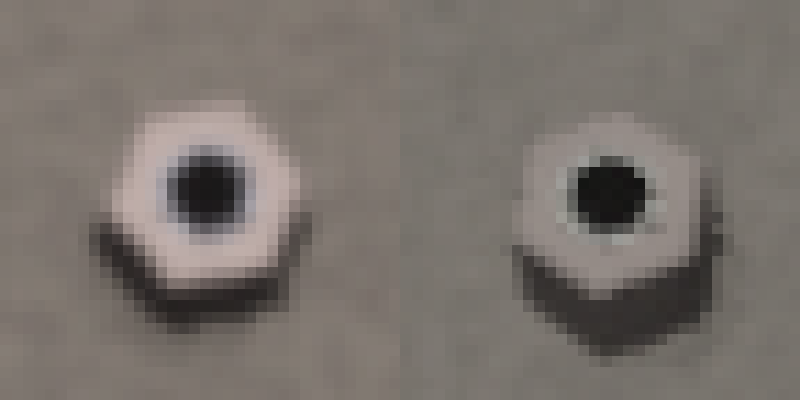

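The crop shows the nut's bore at crop (207,190), which is about (295,143) in the top view, and at (231,143) in the scene view. In the top view its flats face roughly up and down the image, tilted about 6°, so the 66° flat pair nearly matches the tool's current y at 65°.

```bash
cat >> h.py <<'E'
from scipy.spatial.transform import Rotation as R
def delta(target,p=None):
    st=ctrl.sense();M=R.from_quat(np.roll(st["orientation"],-1)).as_matrix()
    yaw=np.arctan2(M[1,1],M[0,1])
    y=np.array([np.cos(yaw),np.sin(yaw),0]);z=np.array([0,0,-1.]);x=np.cross(y,z)
    d=np.array(target)-st["tcp_pos"]
    print("yaw_y",np.degrees(yaw).round(2),"tcp",st["tcp_pos"].round(4),"shift cm",(np.array([x@d,y@d,z@d])*100).round(2))
E
python3 - <<'E'
from h import *
import pickle
T=pickle.load(open("top.pkl","rb"));S=pickle.load(open("scene.pkl","rb"))
print(ray(T,295.1,142.6,.035),ray(S,231.4,142.6,.035))
f=512/800
for s,c in((S,[(243,365),(445,380),(432,573),(213,550)]),(T,[(133,186),(281,162),(313,330),(156,358)])):
    W=np.array([ray(s,u*f,v*f,.15)[:2] for u,v in c]);print(W.round(4).tolist(),W.mean(0))
    W=W.mean(0)-.02*np.array([np.cos(.199),np.sin(.199)]);print("port",W)
delta(ray(T,295.1,142.6,.13))
E
```

```text
[ 0.61799335 -0.10934765  0.035     ] [ 0.61920409 -0.11207724  0.035     ]
[[0.6674, 0.1321], [0.4534, 0.084], [0.4146, 0.2703], [0.6281, 0.314]] [0.54088095 0.2001012 ]
port [0.52127566 0.19614742]
[[0.628, 0.3112], [0.6629, 0.1286], [0.4526, 0.0813], [0.4154, 0.2685]] [0.53974668 0.19740555]
port [0.52014138 0.19345176]
yaw_y 64.8 tcp [0.2339 0.4972 0.2306] shift cm [-58.03 -38.66  10.06]
```

Call:
jog_arm --pt "-60.7 -38.6 0 0 0 0" --pt "-60.7 -38.6 0 0 0 0" --pt "-60.7 -38.6 0 0 0 0" --pt "-60.7 -38.6 0 0 0 0" --pt "-60.7 -38.6 0 0 0 0" --pt "-60.7 -38.6 0 0 0 0" --pt "-60.7 -38.6 0 0 0 0" --pt "-60.7 -38.6 0 0 0 0" --pt "-60.7 -38.6 0 0 0 0" --pt "-60.7 -38.6 0 0 0 0" --pt "-60.7 -38.6 0 0 0 0" --pt "-60.7 -38.6 3 0 0 0" --pt "-60.7 -38.6 7 0 0 0" --pt "-60.7 -38.6 7 0 0 0" --pt "-60.7 -38.6 7 0 0 0" --pt "-60.7 -38.6 7 0 0 0"

```text
time: 2.1
tcp_pos: [0.6202, -0.1098, 0.1634]
orientation: [0.002, 0.218, 0.976, -0.0]
force: [0.1, -0.7, 0.4]
grip_width: 1.001
gripper_force: 0.0
```

```bash
python3 - <<'E'
from h import *
import pickle
s=ctrl.snapshot("wrist");pickle.dump(s,open("w1.pkl","wb"))
cv2.imwrite("pics/w1.png",cv2.resize(s["img"],(800,600)))
print(proj(s,[.6185,-.1105,.035])*800/512)
delta([.6185,-.1105,.008])
E
```

```text
[400.14230811 281.82618734]
yaw_y 64.85 tcp [ 0.6201 -0.1098  0.1634] shift cm [ 0.12 -0.13 15.54]
```

View pics/w1.png

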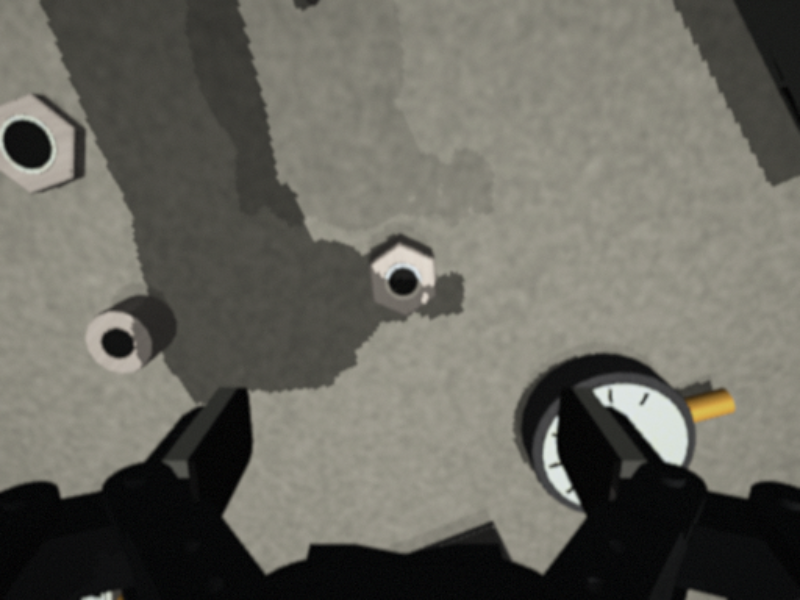

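The wrist view shows the nut's bore at (403,281), against a prediction of (400,282). Its vertical flats at x≈371 and x≈436 line up with the closing direction, and the fingers have clear room. I'll descend and grip.

Call:
jog_arm --pt "0.1 -0.1 5 0 0 0" --pt "0.1 -0.1 9 0 0 0" --pt "0.1 -0.1 12 0 0 0" --pt "0.1 -0.1 14 0 0 0" --pt "0.1 -0.1 15.3 0 0 0" --pt "0.1 -0.1 15.5 0 0 0" --pt "0.1 -0.1 15.5 0 0 0" --pt "0.1 -0.1 15.5 0 0 0"

```text
time: 3.15
tcp_pos: [0.6186, -0.1107, 0.0074]
orientation: [0.001, 0.218, 0.976, -0.0]
force: [0.1, 0.3, 0.7]
grip_width: 1.003
gripper_force: 0.0
```

Call:
jog_arm --pt "0 0 0 0 0 0" --pt "0 0 0 0 0 0" --pt "0 0 0 0 0 0" --pt "0 0 0 0 0 0" --pt "0 0 0 0 0 0" --pt "0 0 0 0 0 0" --pt "0 0 0 0 0 0" --pt "0 0 0 0 0 0" --jaw 1 --force 50

```text
time: 4.15
tcp_pos: [0.6181, -0.1105, 0.0068]
orientation: [0.0, 0.218, 0.976, 0.0]
force: [-0.6, 0.6, 4.4]
grip_width: 0.421
gripper_force: 50.7
```

Call:
jog_arm --pt "0 0 -1 0 0 0" --pt "0 0 -5 0 0 0" --pt "0 0 -11 0 0 0" --pt "0 0 -17 0 0 0" --pt "0 0 -22 0 0 0" --pt "0 0 -22 0 0 0" --pt "0 0 -22 0 0 0" --pt "0 0 -22 0 0 0"

```text
time: 5.15
tcp_pos: [0.6163, -0.1101, 0.224]
orientation: [-0.002, 0.218, 0.976, 0.0]
force: [-0.6, 0.1, -2.5]
grip_width: 0.421
gripper_force: 50.6
```

```bash
python3 - <<'E'
from h import *
s=ctrl.snapshot("wrist")
cv2.imwrite("pics/w2.png",cv2.resize(s["img"],(800,600)))
print(ctrl.sense()["grip_width"],ctrl.sense()["gripper_force"])
delta([.521,.195,.22])
E
```

```text
0.42330844355966646 50.558103821240366
yaw_y 64.8 tcp [ 0.6165 -0.1101  0.2241] shift cm [21.63 23.55  0.41]
```

View pics/w2.png

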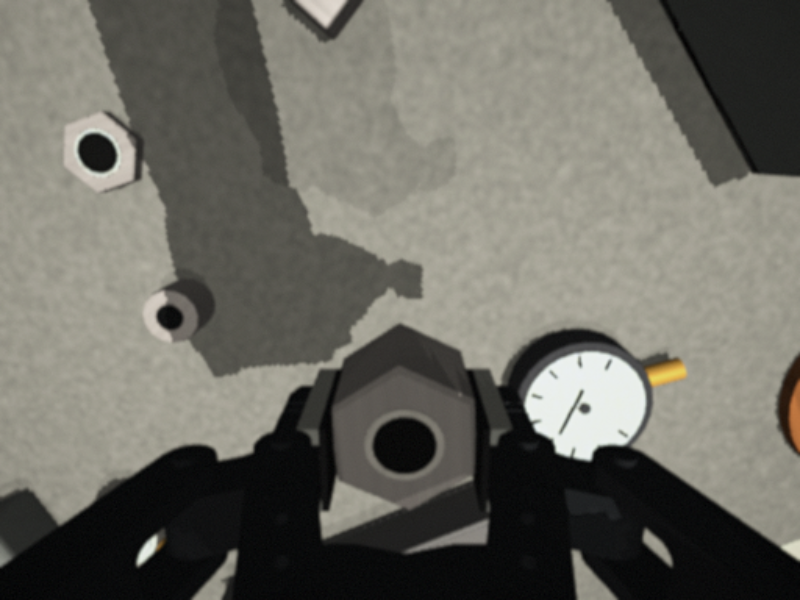

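The nut is held squarely between the pads, with the bore at (405,445) and an opening of 36 mm. Next I'll carry it over the flap, turning the fingers' closing line onto the box's y.

Call:
jog_arm --pt "3 3.3 0 0 0 -5" --pt "6.5 7 0 0 0 -11" --pt "10 11 0 0 0 -17" --pt "13.5 14.8 0 0 0 -23" --pt "17 18.5 0 0 0 -29" --pt "20 21.8 0 0 0 -34" --pt "21.6 23.5 0 0 0 -36.6" --pt "21.6 23.5 0 0 0 -36.6" --pt "21.6 23.5 0 0 0 -36.6" --pt "21.6 23.5 0 0 0 -36.6"

```text
time: 6.45
tcp_pos: [0.5226, 0.1931, 0.2259]
orientation: [-0.0, -0.098, 0.995, -0.0]
force: [0.7, -0.2, -1.6]
grip_width: 0.418
gripper_force: 50.7
```

```bash
python3 - <<'E'
from h import *
for n in("wrist","top"):
    s=ctrl.snapshot(n);cv2.imwrite(f"pics/{n}3.png",s["img"])
    if n=="wrist": w=s
    print(n,proj(s,[.521,.195,.144]))
p=ctrl.sense()["tcp_pos"]
g=cv2.cvtColor(w["img"],cv2.COLOR_BGR2GRAY);print("bore",ray(w,405*.64,445*.64,p[2]+.028))
cv2.imwrite("pics/w3.png",cv2.resize(w["img"],(800,600)))
h=proj(w,p)
print("tcp",p, "hinge/free mid",[proj(w,[.521+d*.98,.195+d*.198,.144])/.64 for d in(-.042,.042)])
print("sides",[proj(w,[.521-d*.198,.195+d*.98,.144])/.64 for d in(-.05,.05)])
delta([.521,.195,.152])
E
```

```text
wrist [260.8963529  197.04894152]
top [142.76834358 174.96930272]
bore [0.52339565 0.19403705 0.2541185 ]
tcp [0.52264516 0.19319713 0.2261185 ] hinge/free mid [array([407.78190914, 215.45003237]), array([407.53175298, 391.48967892])]
sides [array([298.18523291, 307.95608686]), array([517.14036806, 307.82184037])]
yaw_y 101.31 tcp [0.5226 0.1932 0.2261] shift cm [0.13 0.21 7.41]
```

View pics/w3.png

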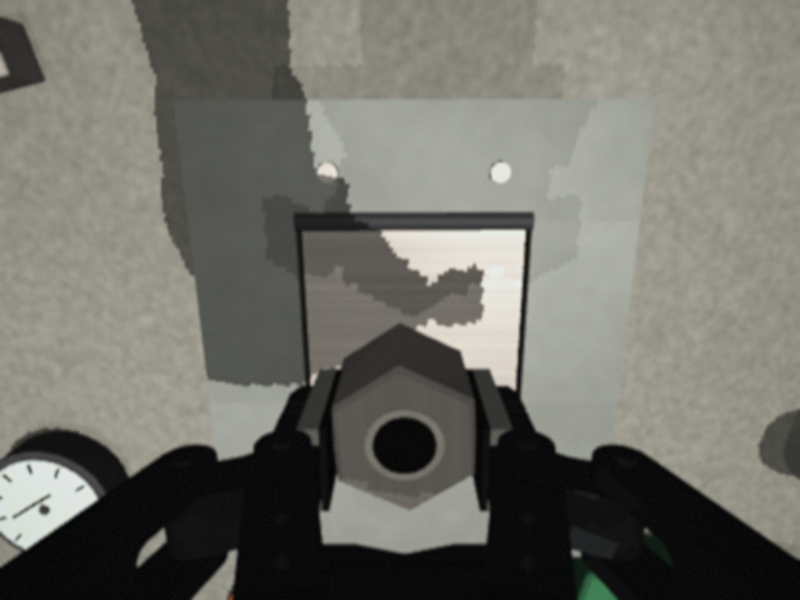

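The wrist view shows the hinge bar at row ~214 and the opening's sides at x≈301 and x≈525, all within about 2 mm of prediction. I'll shift slightly and lower the nut.

Call:
jog_arm --pt "0.1 0.25 2 0 0 0" --pt "0.1 0.25 4.5 0 0 0" --pt "0.1 0.25 6.2 0 0 0" --pt "0.1 0.25 7 0 0 0" --pt "0.1 0.25 7.3 0 0 0" --pt "0.1 0.25 7.3 0 0 0" --pt "0.1 0.25 7.3 0 0 0" --pt "0.1 0.25 7.3 0 0 0"

```text
time: 7.55
tcp_pos: [0.5212, 0.1964, 0.1538]
orientation: [0.0, -0.099, 0.995, 0.0]
force: [0.2, 0.4, -2.9]
grip_width: 0.418
gripper_force: 50.7
```

Call:
jog_arm --pt "0 0 0.05 0 0 0" --pt "0 0 0.1 0 0 0" --pt "0 0 0.1 0 0 0" --pt "0 0 0.1 0 0 0"

```text
time: 8.05
tcp_pos: [0.5208, 0.1963, 0.1523]
orientation: [-0.0, -0.099, 0.995, -0.0]
force: [-0.2, -0.3, -2.1]
grip_width: 0.419
gripper_force: 50.7
```

Call:
jog_arm --pt "0 0 0.05 0 0 0" --pt "0 0 0.1 0 0 0" --pt "0 0 0.1 0 0 0" --pt "0 0 0.1 0 0 0"

```text
time: 8.55
tcp_pos: [0.5209, 0.1964, 0.1513]
orientation: [0.0, -0.099, 0.995, 0.0]
force: [0.4, -0.7, -0.7]
grip_width: 0.421
gripper_force: 50.7
```

Call:
jog_arm --pt "0 0 0.05 0 0 0" --pt "0 0 0.05 0 0 0" --pt "0 0 0.05 0 0 0"

```text
time: 8.93
tcp_pos: [0.5209, 0.1964, 0.1508]
orientation: [0.0, -0.099, 0.995, 0.0]
force: [0.3, 0.1, -1.6]
grip_width: 0.417
gripper_force: 50.8
```

Call:
jog_arm --pt "0 0 0 0 0 0" --pt "0 0 0 0 0 0" --pt "0 0 0 0 0 0" --pt "0 0 0 0 0 0" --pt "0 0 0 0 0 0" --jaw 0.3

```text
time: 9.55
tcp_pos: [0.5209, 0.1964, 0.1508]
orientation: [0.0, -0.099, 0.995, 0.0]
force: [0.7, 0.1, 0.2]
grip_width: 0.699
gripper_force: 0.0
```

Call:
jog_arm --pt "0 0 -1 0 0 0" --pt "0 0 -3 0 0 0" --pt "0 0 -6 0 0 0" --pt "0 0 -8 0 0 0" --pt "0 0 -8 0 0 0" --pt "0 0 -8 0 0 0"

```text
time: 10.3
tcp_pos: [0.5205, 0.1963, 0.2303]
orientation: [-0.0, -0.099, 0.995, -0.0]
force: [-0.3, -0.3, -0.2]
grip_width: 0.7
gripper_force: 0.0
```

```bash
python3 - <<'E'
from h import *
s=ctrl.snapshot("wrist")
cv2.imwrite("pics/w4.png",cv2.resize(s["img"],(800,600)))
print([proj(s,[.521,.196,z])/.64 for z in(.144,.179)])
delta([.521,.196,.19])
E
```

```text
[array([402.09124167, 308.37377203]), array([401.80846511, 334.45494788])]
yaw_y 101.4 tcp [0.5202 0.1962 0.2299] shift cm [-0.07 -0.04  3.99]
```

View pics/w4.png

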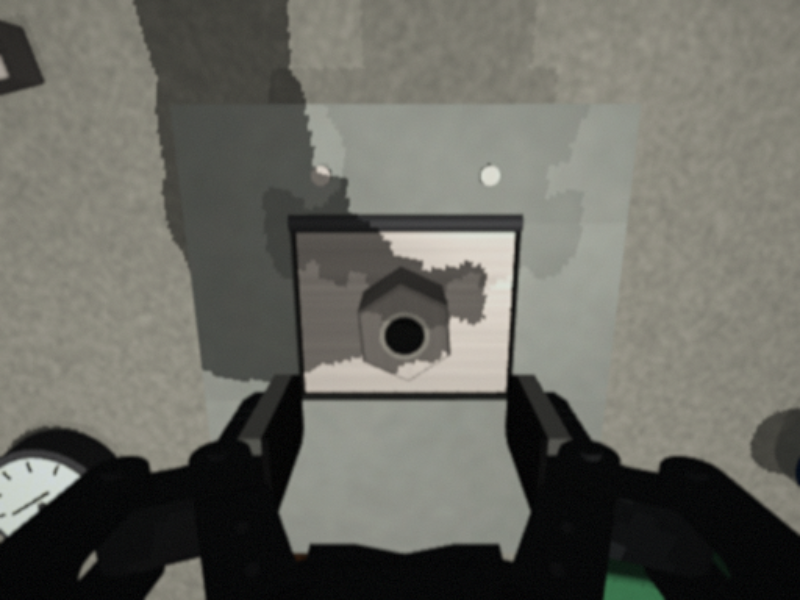

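The nut stands upright on the shut flap with its bore at (404,336), against a prediction of (402,334), and the fingers are clear of it. Next I'll shut the jaw and press straight down to z≈0.099.

Call:
jog_arm --pt "0 0 0 0 0 0" --pt "0 0 1 0 0 0" --pt "0 0 2 0 0 0" --pt "0 0 3 0 0 0" --pt "0 0 4 0 0 0" --pt "0 0 4.3 0 0 0" --pt "0 0 4.3 0 0 0" --pt "0 0 4.3 0 0 0" --jaw 1

```text
time: 11.35
tcp_pos: [0.5212, 0.1964, 0.1882]
orientation: [0.0, -0.099, 0.995, 0.0]
force: [0.1, -0.5, 0.3]
grip_width: -0.0
gripper_force: 0.0
```

Call:
jog_arm --pt "0 0 0.5 0 0 0" --pt "0 0 1.2 0 0 0" --pt "0 0 2 0 0 0" --pt "0 0 3 0 0 0" --pt "0 0 4 0 0 0" --pt "0 0 5 0 0 0" --pt "0 0 6 0 0 0" --pt "0 0 7 0 0 0" --pt "0 0 8 0 0 0" --pt "0 0 8.8 0 0 0" --pt "0 0 9 0 0 0" --pt "0 0 9 0 0 0" --pt "0 0 9 0 0 0" --pt "0 0 9 0 0 0" --pt "0 0 9 0 0 0" --pt "0 0 9 0 0 0"

```text
time: 13.35
tcp_pos: [0.532, 0.1985, 0.1026]
orientation: [0.011, -0.099, 0.995, 0.001]
force: [16.5, 3.1, 7.6]
grip_width: -0.004
gripper_force: 8.7
```

```bash
python3 - <<'E'
from h import *
a=ctrl.snapshot("wrist")["img"];b=ctrl.snapshot("scene")["img"]
cv2.imwrite("pics/w5.png",np.hstack([cv2.resize(a,(400,300)),cv2.resize(b[200:384,120:365],(400,300))]))
st=ctrl.sense();print(st["force"],st["wrist_torque"],st["tcp_pos"])
E
```

```text
[16.33359167  3.92177915  7.08130426] [ 0.70073885 -3.34421199  0.06423297] [0.5320292  0.19850603 0.1026226 ]
```

View pics/w5.png

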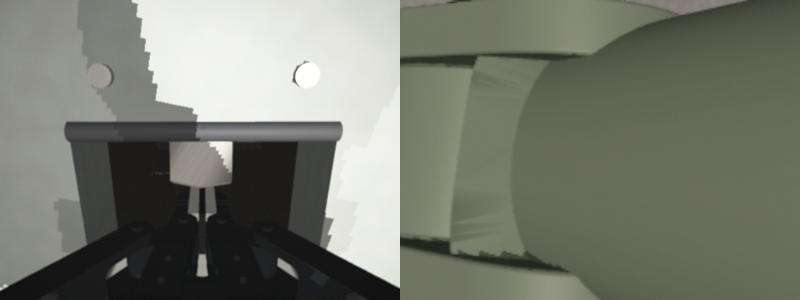

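The wrist view shows the flap swung well down, with the nut at (200,160) still wedged between the tilted flap and the fingers' hinge-side face. The arm is pushed about 1 cm towards the free edge, so the tip is only 41 mm deep. I'll press a bit deeper so the fingers drag it down off the flap.

Call:
jog_arm --pt "0 0 0.3 0 0 0" --pt "0 0 0.6 0 0 0" --pt "0 0 0.9 0 0 0" --pt "0 0 0.9 0 0 0" --pt "0 0 0.9 0 0 0"

```text
time: 14.08
tcp_pos: [0.5333, 0.1988, 0.0943]
orientation: [0.012, -0.099, 0.995, 0.001]
force: [17.6, 4.2, 9.5]
grip_width: -0.004
gripper_force: 9.5
```

Call:
jog_arm --pt "-2 0 0 0 0 0" --pt "-2 0 0 0 0 0" --pt "-2 0 0 0 0 0" --pt "-2 0 0 0 0 0"

```text
time: 14.58
tcp_pos: [0.5434, 0.2009, 0.0893]
orientation: [0.003, -0.099, 0.995, 0.0]
force: [6.1, 1.7, -1.0]
grip_width: -0.0
gripper_force: 2.7
```

```bash
python3 - <<'E'
from h import *
a=ctrl.snapshot("wrist")["img"]
cv2.imwrite("pics/w6.png",cv2.convertScaleAbs(cv2.resize(a,(640,480)),alpha=1.6,beta=20))
E
```

```text
(no output)
```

View pics/w6.png

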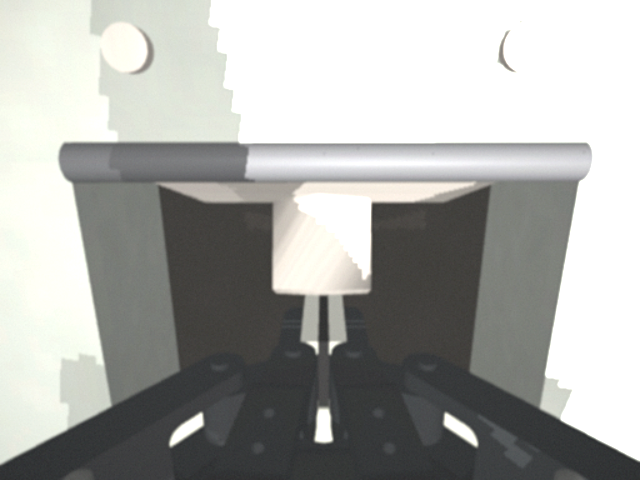

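This brightened view shows the flap hanging steeply, as a thin strip at rows 182–200. The nut is still pinned against it by the fingers, with its hinge-side flat at (320,245). I'll stroke the fingers up and down: gravity makes them slip on the way up and drag the nut down along the flap.

Call:
jog_arm --pt "0 0 -0.8 0 0 0" --pt "0 0 -1.6 0 0 0" --pt "0 0 -1.6 0 0 0" --pt "0 0 -0.8 0 0 0" --pt "0 0 0 0 0 0" --pt "0 0 0.5 0 0 0" --pt "0 0 0.5 0 0 0"

```text
time: 15.5
tcp_pos: [0.5409, 0.2004, 0.0835]
orientation: [0.0, -0.099, 0.995, 0.0]
force: [3.9, 1.3, 1.6]
grip_width: 0.002
gripper_force: 2.0
```

```bash
cat > chk.py <<'E'
from h import *
a=ctrl.snapshot("wrist");g=cv2.cvtColor(a["img"],cv2.COLOR_BGR2GRAY)
for c in(180,235,256,285,330): print(c,g[120:290:8,c].tolist())
st=ctrl.sense();print(st["force"].round(1),st["tcp_pos"].round(4),st["time"])
E
python3 chk.py
```

```text
180 [132, 55, 64, 67, 57, 27, 30, 28, 30, 30, 29, 27, 29, 29, 28, 27, 29, 27, 30, 26, 28, 22]
235 [243, 89, 121, 141, 112, 143, 167, 126, 135, 144, 145, 147, 147, 147, 145, 28, 25, 33, 24, 23, 24, 26]
256 [245, 89, 122, 143, 111, 234, 233, 237, 147, 145, 150, 148, 147, 146, 148, 26, 22, 23, 22, 20, 36, 34]
285 [244, 90, 120, 147, 111, 243, 243, 245, 242, 236, 227, 219, 133, 109, 109, 28, 26, 31, 23, 23, 26, 24]
330 [243, 89, 121, 145, 111, 27, 30, 32, 32, 30, 27, 29, 29, 30, 29, 28, 29, 29, 29, 29, 29, 23]
[4.2 0.7 2. ] [0.5409 0.2004 0.0838] 15.55
```

Call:
jog_arm --pt "0 0 -1 0 0 0" --pt "0 0 -2.4 0 0 0" --pt "0 0 -2.4 0 0 0" --pt "0 0 -1.2 0 0 0" --pt "0 0 0 0 0 0" --pt "0 0 0.2 0 0 0" --pt "0 0 -1.2 0 0 0" --pt "0 0 -2.4 0 0 0" --pt "0 0 -2.4 0 0 0" --pt "0 0 -1.2 0 0 0" --pt "0 0 0 0 0 0" --pt "0 0 0.2 0 0 0" --pt "0 0 0.2 0 0 0"

```text
time: 17.18
tcp_pos: [0.5401, 0.2002, 0.0815]
orientation: [-0.0, -0.099, 0.995, -0.0]
force: [4.3, 0.5, 0.1]
grip_width: -0.0
gripper_force: 2.1
```

```bash
cat > chk.py <<'E'
from h import *
a=ctrl.snapshot("wrist");g=cv2.cvtColor(a["img"],cv2.COLOR_BGR2GRAY)
def rep(g,th=85):
    for r in (170,190,210,225):
        c=np.where(g[r,140:380]>th)[0]+140;print(r,(c.min(),c.max()) if len(c) else None)
    c=np.where(g[150:300,250]>th)[0]+150;print("col250",c.min() if len(c) else None,c.max() if len(c) else None)
if __name__=="__main__":
    rep(g);print("f",a["intrinsics"][0][0])
    o=cv2.resize(cv2.imread("pics/w6.png",0),(512,384));rep(o,156)
    st=ctrl.sense();print(st["force"].round(1),st["tcp_pos"].round(4),st["time"])
E
python3 chk.py
```

```text
170 (np.int64(220), np.int64(296))
190 (np.int64(219), np.int64(295))
210 (np.int64(219), np.int64(295))
225 (np.int64(219), np.int64(293))
col250 150 277
f 332.0420104463216
170 (np.int64(220), np.int64(296))
190 (np.int64(219), np.int64(296))
210 (np.int64(218), np.int64(296))
225 (np.int64(218), np.int64(294))
col250 150 277
[4.5 1.5 1.5] [0.5404 0.2002 0.0818] 17.225
```

Call:
jog_arm --pt "0 0 -1 0 0 0" --pt "0 0 -2 0 0 0" --pt "0 0 -3 0 0 0" --pt "0 0 -4 0 0 0" --pt "0 0 -5 0 0 0" --pt "0 0 -6 0 0 0" --pt "0 0 -7 0 0 0" --pt "0 0 -8 0 0 0" --pt "0 0 -9 0 0 0" --pt "0 0 -10 0 0 0" --pt "0 0 -11 0 0 0" --pt "0 0 -13 0 0 0" --pt "0 0 -15 0 0 0" --pt "0 0 -15 0 0 0" --pt "0 0 -15 0 0 0"

```text
time: 19.1
tcp_pos: [0.5401, 0.2002, 0.2312]
orientation: [-0.0, -0.099, 0.995, -0.0]
force: [0.0, -0.1, 0.1]
grip_width: 0.002
gripper_force: 0.0
```

```bash
python3 - <<'E'
from h import *
a=ctrl.snapshot("wrist");s=ctrl.snapshot("scene")["img"];t=ctrl.snapshot("top")["img"]
cv2.imwrite("pics/w7.png",np.hstack([cv2.resize(a["img"],(533,400)),cv2.resize(t[90:250,80:180],(250,400))]))
print(proj(a,[.521,.196,.144])*533/512,proj(a,[.521,.196,.179])*533/512)
delta([.521,.196,.19])
E
```

```text
[267.91329492 177.18566599] [267.72361552 190.29462693]
yaw_y 101.4 tcp [0.5399 0.2002 0.2308] shift cm [ 1.93 -0.04  4.08]
```

View pics/w7.png

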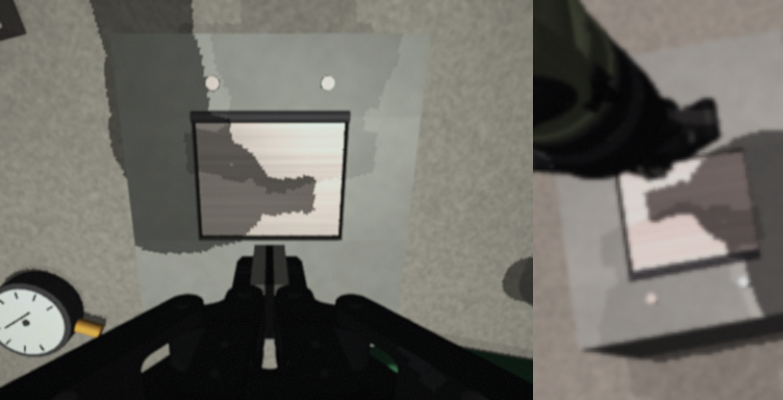

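The nut is off the flap, which is shut and level; both views show the plate empty and closed. Before handing in, I'll check by numbers that no new bright object lies on the table or lid.

```bash
python3 - <<'E'
from h import *
import pickle
for n in("top","scene"):
    o=cv2.cvtColor(pickle.load(open(n+".pkl","rb"))["img"],cv2.COLOR_BGR2GRAY).astype(int)
    s=ctrl.snapshot(n);g=cv2.cvtColor(s["img"],cv2.COLOR_BGR2GRAY).astype(int)
    m=((g-o)>35).astype(np.uint8)
    k,l,st,c=cv2.connectedComponentsWithStats(m)
    print(n,[(st[i].tolist(),ray(s,*c[i],0).round(2).tolist()) for i in range(1,k) if st[i,4]>40])
    print(g[:, :].shape)
E
```

```text
top [([0, 4, 28, 80, 1622], [0.85, 0.55, 0.0]), ([0, 87, 37, 11, 330], [0.73, 0.53, 0.0]), ([0, 127, 12, 28, 250], [0.62, 0.55, 0.0]), ([285, 145, 20, 12, 101], [0.61, -0.11, 0.0]), ([66, 293, 105, 91, 4988], [0.17, 0.28, 0.0])]
(384, 512)
scene [([96, 10, 97, 93, 2541], [0.9, -0.3, 0.0]), ([207, 31, 37, 14, 221], [0.72, -0.39, 0.0]), ([339, 71, 37, 15, 188], [0.38, -0.37, 0.0]), ([261, 91, 15, 10, 93], [0.58, -0.27, 0.0]), ([310, 102, 10, 9, 77], [0.47, -0.27, 0.0]), ([134, 139, 49, 52, 491], [0.75, -0.02, 0.0]), ([224, 144, 18, 14, 93], [0.61, -0.1, 0.0]), ([293, 172, 20, 18, 96], [0.45, -0.08, 0.0]), ([378, 207, 134, 177, 11127], [0.07, 0.08, 0.0]), ([46, 208, 57, 53, 1106], [0.86, 0.17, 0.0]), ([70, 208, 42, 61, 201], [0.82, 0.17, 0.0]), ([195, 268, 61, 65, 357], [0.5, 0.21, 0.0]), ([0, 319, 107, 65, 3458], [0.84, 0.4, 0.0])]
(384, 512)
```

```bash
python3 -c "
from bench import ctrl
print(ctrl.finish_job())"
```

```text
the job is handed in; nothing more can be done
None
```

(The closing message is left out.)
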